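# Put the tea caddy away and slide the chest's cover shut

## Task

Tidy up after tea: stand the rounded lacquered tea caddy upright on the floor of the open well in the low paulownia chest, setting it down gently rather than dropping it, and let go. Then slide the chest's flat cover along its rails until it is fully shut over the well. Leave the other utensils where they are.

Things in the scene. Friction and masses are not known exactly. Their poses are not given: they have to be found in the camera images.
- caddy: The tea caddy: a round glossy lacquered pot with soft shoulders and a flat top, loose, upright, about 0.12 kg. 64 mm across at its widest (40 to 60 mm above its base), 46 mm at its foot, 70 mm tall (the incense box is far flatter). Origin: centre of its underside; z up. It stands on the left of the table among jar, lid rest and whisk, at least 28 mm from each.
- chest: The low paulownia chest, fixed, 184 (x) by 295 (y) by 121 mm high. Origin: centre of its underside; z up. Its +y part holds the open well; its -y part is solid, and the opened cover lies over it. The cover runs along y between two side rails whose tops (121 mm) are level with the cover's top. The drawer front with a ring on its -x face is only for looks.
- well (a point): Centre of the well's floor, axes as the chest's; on the chest at (0, 72.5, 35) mm. The well is 140 mm in x by 110 mm in y inside; the rims round it are 76 mm above this floor, the side rails' tops 86 mm above it. The closed cover's underside is 77 mm above this floor.
- cover (a joint): Slide of the flat cover: 0 = fully shut over the well, at its stop; 0.15 m = fully open. It grows as the cover moves towards the chest's -y; to shut it, move it towards +y. The cover is a plate of 156 (x) by 120 (y) by 9 mm, its top 121 mm above the table. Light friction (a few N); it cannot lift off.
- cover_grip (a point): Middle of the upright batten, the cover's handle; it moves with the cover and has the chest's axes. The batten is 100 mm long in the chest's x, 16 mm wide in y, 25 mm tall; it stands on the middle of the cover, its top 146 mm above the table, this point 133.5 mm. When the cover is shut this point is right above the well's centre.
- jar: Bystander: small brown stoneware jar with a pale knobbed lid, loose, 54 mm across, 80 mm tall. Origin: centre of its underside.
- lid_rest: Bystander: green bronze lid rest, a waisted spool, loose, 52 mm across, 52 mm tall. Origin: centre of its underside.
- whisk: Bystander: bamboo whisk on a small white stand, loose, 54 mm across, 94 mm tall. Origin: centre of its underside.
- bowl: Bystander: black tea bowl, loose, 116 mm across, 78 mm tall. Origin: centre of its underside.
- scoop: Bystander: slim bamboo tea scoop lying flat, loose, about 180 mm long, 12 mm wide. Origin: underside, near the middle of its length; x along it.
- incense_box: Bystander: flat round lacquered incense box, loose, 64 mm across, 28 mm tall. Origin: centre of its underside.

How it is judged:
By the outcome, as a careful person would: the job done as asked, in the order asked, and still so for the second after the job is handed in, with the robot touching nothing.
It also fails if it takes over 54 s, if anything falls off the work surface, if the arm or the gripper's body presses on something with over 40 N, if the wrist force passes 120 N, or if a joint passes its speed limit or range.

## Robot

A 6-joint arm with a two-finger parallel gripper is mounted at the origin on the work surface. World frame = base frame: x ahead of the robot, y to its left, z up, the work surface at z = 0. Lengths are in m, angles in degrees, forces in N, time in s.
With the tool pointing down it reaches from about 0.4 to 0.825 m from the base axis. Payload 7 kg.
Tool frame: the origin (TCP) lies midway between the tips of the shut fingers; the grasp point (between the pads) lies 19 mm behind it (r.grip_depth is the distance from the TCP to the grasp point, in m); z points along the fingers, y is the line along which they close (so a half turn about z gives the same grasp; the last joint's range is limited). The gripper opens to 88 mm and grips with 3 to 60 N. Pads are 19 mm wide; open, the fingers measure 130 mm over their backs; the gripper's body (78 mm by 193 mm) begins 47 mm behind the grasp point.
Start: joints at [85.491, 20.546, 0.682, 0, -70.136, -16.507], TCP at [0.242, 0.63, 0.227] pointing down, gripper open.
Joint ranges: [-176.03, 176.03], [-82.01, 121.73], [-58.28, 71.71], [-173.87, 95.51], [-174.79, -0.11], [-173.66, 173.66]. Speed limits (degrees/s): [136.94, 136.94, 172.46, 180, 180, 180].

## Interface

Orientations are given as [roll, pitch, yaw] about the fixed x, y, z axes, in that order (R = Rz(yaw) Ry(pitch) Rx(roll)).
In Python, from plant import r, capture, close_job, search_frame, outline_of gives the robot as it stands.
- The arm moves only by the shell command python3 -m creep 'ROWS' [FORCE]. ROWS is JSON, a list of rows, each a list of 7 numbers: the finger opening in mm, from 0 to 87.6, then the shift along the world's x, y, z in units of 25 mm (1.0 is 25 mm), then the turn, a rotation vector about the world's x, y, z in degrees. In form: [[hand, x, y, z, ax, ay, az], ...]. A call has 1 to 8 rows; each row shifts and turns the commanded pose from where the row before left it; what a row does not reach is not made up. A row lasts 1/12 s, in which the tool goes at most 41.7 mm and 7.16 degrees, less where a joint would pass 70% of its speed; a pose out of reach is approached as far as the arm can. A call is refused whole if a number of a shift passes 1 or a number of a turn 7.16, either way. A call with a gripper value outside its range is refused whole. The fingers move at their own pace and stop on an object; FORCE is the grip in N (left out, the last holds). Time passes only in rows, so rows that do not move let the fingers close. It gives the time, the measured TCP pose, the force, the opening and the grip force at its end, in the units of the state.
- r.get_state(): the state, without advancing time (a new reading comes with each control period).
- capture(name): name is "scene" or "top"; returns a dict with "frame" (420x560x3 uint8, red, green, blue), "K" (3x3 intrinsics, pixels), "origin" and "rotation" of the camera in the world. Camera axes: x right, y down, z forward; pixel columns grow to the right and rows downward; lengths in m; the calibration is good to about 2 mm. A picture is of the moment at which its call begins. There is no depth.
- close_job(): hands the job in; it is judged then, once.
Trained networks look in a picture, given as the dict that the camera call returned (one of the last four; its "shot" number tells which), for a name from the list of things; names that differ only in an ending like _2 or _b are one class to them, and where a whole thing is asked for, a point or a joint stands for the part that bears it (a point fixed in the world has none). Each returns a list of dicts, best first, with "conf" (0 to 1); they miss things now and then, are a little off and sometimes report something else, mostly with a low value. They report only what shows in the picture. A call takes as long as a camera call.
- search_frame(picture, target): "bbox" ([left, top, right, bottom] in pixels, round what is visible of it).
- outline_of(picture, target): "region" (420x560 bool, what is visible of it) and "bbox" ([left, top, right, bottom] in pixels, round what is visible of it).
The state is a dict: "time_s": time; "joints": joint angles; "qd": joint speeds; "joint_torque": joint torques, N m; "tcp_pos": TCP position; "eef_rot": TCP orientation; "contact_force": force on the tool from outside, world axes, zero at the start; "moment": the same for the moment, N m; "gripper_width": finger opening in m; "gripper_force": force on a finger pad.
Only numpy, scipy, OpenCV 4.12 (cv2) and the standard library are available. Lean on these libraries where they do the work, as an engineer would, in place of code of your own. Each camera call takes 0.05 s, during which the arm holds its last target. There are 200 camera calls.

## Working session

There is one attempt and no reset: what is moved stays moved. The work goes in short steps, Python scripts to look and compute and a shell command to move; the robot and the scene stay as the last step left them, time stands still between calls to the robot, and variables do not carry over. Pictures are saved under pics/ and viewed, at most 10 in all, crops included, and the job is handed in when it is done.

```bash
mkdir -p pics; cat > h.py <<'E'
import numpy as np, cv2
from plant import r, capture, search_frame, outline_of
def ray(p,uv):
    d=p["rotation"]@np.linalg.inv(p["K"])@np.array([uv[0],uv[1],1.]); return np.array(p["origin"]),d
def onz(p,uv,z):
    o,d=ray(p,uv); return o+d*(z-o[2])/d[2]
def proj(p,X):
    c=(np.asarray(X)-p["origin"])@p["rotation"]; u=c@np.asarray(p["K"]).T; return u[...,:2]/u[...,2:]
E
python3 - <<'E'
from h import *
ims=[]
for n in ("scene","top"):
    p=capture(n); f=p["frame"][:,:,::-1].copy()
    print(n,np.round(p["origin"],3),np.round(p["rotation"],3).tolist(),np.round(p["K"],1).tolist())
    for t in ("caddy","chest","cover","cover_grip","jar","lid_rest","whisk","bowl","incense_box","scoop"):
        for d in outline_of(p,t)[:2]:
            b=np.array(d["bbox"]); print(t,round(d["conf"],2),b.round(1), np.round(onz(p,((b[0]+b[2])/2,(b[1]+b[3])/2),.04),3)); 
            np.save(f"m_{n}_{t}.npy",d["region"]) if d is outline_of else None
    cv2.imwrite(f"pics/{n}1.png",f)
print(r.get_state())
E
```

```text
scene [0.986 0.739 0.992] [-136.05, -0.988, 154.163] [[426.2, 0.0, 271.8], [0.0, 426.2, 214.5], [0.0, 0.0, 1.0]]Traceback (most recent call last):
  File "<stdin>", line 8, in <module>
  File "h.py", line 6, in onz
    o,d=ray(p,uv); return o+d*(z-o[2])/d[2]
                                       ~^^^
IndexError: invalid index to scalar variable.
```

```bash
cat > h.py <<'E'
import numpy as np, cv2
from scipy.spatial.transform import Rotation as R
from plant import r, capture, search_frame, outline_of
def rot(p): return R.from_euler("xyz",p["rotation"],degrees=True).as_matrix()
def onz(p,uv,z):
    d=rot(p)@np.linalg.inv(p["K"])@np.array([uv[0],uv[1],1.]); o=np.array(p["origin"]); return o+d*(z-o[2])/d[2]
def proj(p,X):
    c=(np.asarray(X)-p["origin"])@rot(p); u=c@np.asarray(p["K"]).T; return u[...,:2]/u[...,2:]
E
python3 - <<'E'
from h import *
for n in ("scene","top"):
    p=capture(n); f=p["frame"][:,:,::-1].copy()
    print(n,p["origin"],p["rotation"],np.round(p["K"],1).tolist())
    for t in ("caddy","chest","cover","cover_grip","jar","lid_rest","whisk","bowl","incense_box","scoop"):
        for i,d in enumerate(outline_of(p,t)[:2]):
            b=np.array(d["bbox"]); print(t,round(d["conf"],2),b.round(1), np.round(onz(p,((b[0]+b[2])/2,(b[1]+b[3])/2),.04),3)); 
            if i==0: np.save(f"m_{n}_{t}.npy",d["region"])
    cv2.imwrite(f"pics/{n}1.png",f)
print(r.get_state())
E
```

```text
scene [0.98622246 0.73905375 0.99240797] [-136.05042324   -0.98782312  154.16338217] [[426.2, 0.0, 271.8], [0.0, 426.2, 214.5], [0.0, 0.0, 1.0]]
caddy 0.64 [315.7 272.7 339.8 300.3] [0.552 0.224 0.04 ]
chest 0.68 [223.7 136.  317.  237.3] [ 0.52  -0.198  0.04 ]
cover 0.81 [233.4 140.9 289.7 175.4] [ 0.483 -0.346  0.04 ]
cover_grip 0.92 [233.8 140.6 292.2 176.4] [ 0.479 -0.342  0.04 ]
jar 0.66 [336.9 308.5 358.1 329.8] [0.558 0.33  0.04 ]
lid_rest 0.96 [348.5 250.5 370.1 278.1] [0.433 0.197 0.04 ]
whisk 0.91 [369.3 291.1 391.7 321.5] [0.46  0.334 0.04 ]
whisk 0.64 [202.1 270.2 247.9 313.1] [0.806 0.122 0.04 ]
bowl 0.65 [204.8 269.4 245.9 312.7] [0.805 0.121 0.04 ]
incense_box 0.49 [283.6 145.4 291.6 153.1] [ 0.375 -0.353  0.04 ]
scoop 0.61 [264.4 322.4 328.  359.1] [0.703 0.326 0.04 ]
top [ 0.34277922 -0.01833447  1.18662068] [-167.13200616   -0.20777045  -86.64666367] [[483.4, 0.0, 277.3], [0.0, 483.4, 207.3], [0.0, 0.0, 1.0]]
caddy 0.71 [169.3 209.2 198.9 234.7] [0.555 0.215 0.04 ]
chest 0.61 [288.5 194.9 423.6 291.2] [ 0.528 -0.2    0.04 ]
cover 0.66 [357.7 203.7 416.8 278.1] [ 0.5
[... 411 characters left out ...]
85 0.293 0.04 ]
{'time_s': 1.2, 'joints': array([ 8.54918963e+01,  2.05450484e+01,  6.79925411e-01, -3.36665674e-04,
       -7.01343148e+01, -1.65072021e+01]), 'qd': array([-0.06226897,  0.02546419,  0.05598028, -0.03916461, -0.06332201,
       -0.00593479]), 'joint_torque': array([-4.74659537e-04, -5.82413042e+01,  2.93302542e+01,  7.00262636e+00,
        1.23306745e-02, -2.36727305e-05]), 'tcp_pos': array([0.24207016, 0.63006717, 0.22655953]), 'eef_rot': array([-1.79999551e+02,  4.63301568e-04, -2.10154202e+01]), 'contact_force': array([1.13301549, 1.00094319, 0.15829014]), 'moment': array([-0.0103569 ,  0.01886943,  0.05903547]), 'gripper_force': 0.0, 'gripper_width': 0.08785970851507559}
```

View pics/scene1.png

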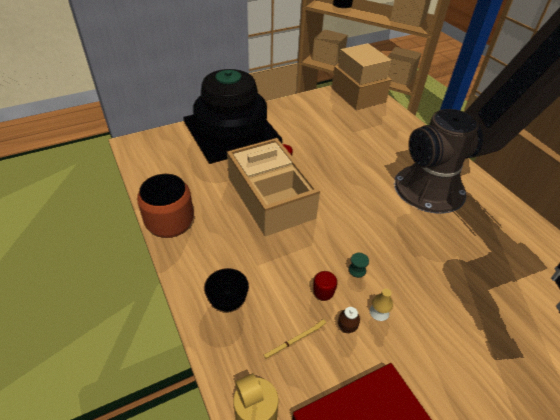

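View pics/top1.png

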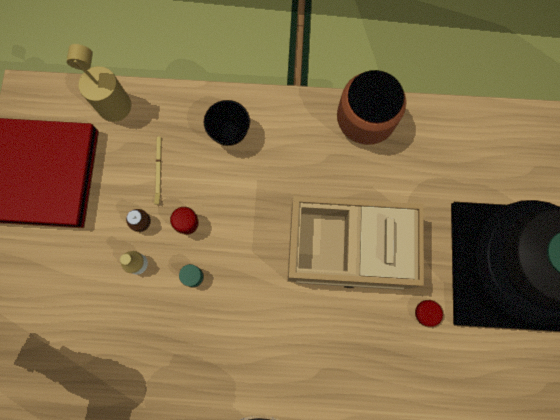

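```bash
cat > fit.py <<'E'
from h import *
from scipy.optimize import minimize
def hull(p,P):
    m=np.zeros((420*4,560*4),np.uint8); h=cv2.convexHull(((proj(p,P)+.5)*4).astype(np.float32)); cv2.fillConvexPoly(m,h.round().astype(np.int32),1); return m>0
def big(m): return cv2.resize(m.astype(np.uint8),(2240,1680),interpolation=cv2.INTER_NEAREST)>0
def box(x,y,yaw,sx,sy,z0,z1):
    P=np.array([[a*sx/2,b*sy/2,0] for a in(-1,1) for b in(-1,1)]); P=P@R.from_euler("z",yaw,degrees=True).as_matrix().T+[x,y,0]
    return np.vstack([P+[0,0,z0],P+[0,0,z1]])
def pot(x,y,prof):
    t=np.linspace(0,2*np.pi,40); return np.vstack([np.c_[x+q*np.cos(t),y+q*np.sin(t),0*t+z] for q,z in prof])
def fit(views,model,x0,step):
    vs=[(p,big(m)) for p,m in views]
    def c(v): 
        s=0
        for p,m in vs: h=hull(p,model(v)); s+=1-(h&m).sum()/(h|m).sum()
        return s
    o=minimize(c,x0,method="Nelder-Mead",options=dict(initial_simplex=np.vstack([x0]+[np.array(x0)+np.eye(len(x0))[i]*step[i] for i in range(len(x0))]),xatol=2e-4,maxiter=80)); return o.x,o.fun
CAD=[(.023,0),(.032,.04),(.032,.06),(.023,.07)]
E
python3 - <<'E'
from fit import *
P={n:capture(n) for n in("scene","top")}
V=lambda t:[[(P[n],np.load(f"m_{n}_{t}.npy"))] for n in P]
ch=lambda v:box(v[0],v[1],v[2],.184,.295,0,.121)
s,t=V("chest"); 
for w in (s,t,s+t): print("chest",fit(w,ch,[.53,-.2,0],[.02,.02,4]))
s,t=V("caddy")
for w in (s,t,s+t): print("caddy",fit(w,lambda v:pot(v[0],v[1],CAD),[.555,.22],[.01,.01]))
for n,q in (("jar",[(.027,0),(.027,.06),(.01,.08)]),("whisk",[(.027,0),(.027,.03),(.015,.094)])):
    s,t=V(n); print(n,fit(s+t,lambda v:pot(v[0],v[1],q),[.55 if n=="jar" else .455,.325],[.01,.01]))
s=[(P["scene"],np.load("m_scene_lid_rest.npy"))]; print("lid",fit(s,lambda v:pot(v[0],v[1],[(.026,0),(.026,.052)]),[.433,.2],[.01,.01]))
# edges zoom
f=P["top"]["frame"][:,:,::-1]; cv2.imwrite("pics/c1.png",cv2.resize(f[185:300,280:435],None,fx=5,fy=5,interpolation=cv2.INTER_CUBIC))
E
```

```text
chest (array([ 0.52427097, -0.18946578, -0.11243864]), np.float64(0.018431129048949613))
chest (array([ 0.52176383, -0.18932734, -0.24472686]), np.float64(0.021918782984641783))
chest (array([ 0.52289663, -0.18934873, -0.18300251]), np.float64(0.04778570215502009))
caddy (array([0.55820495, 0.21478886]), np.float64(0.08778545987848319))
caddy (array([0.55665277, 0.21348413]), np.float64(0.05204280155642027))
caddy (array([0.556651  , 0.21353059]), np.float64(0.1547725369179539))
jar (array([0.55569092, 0.32757928]), np.float64(0.4698136349089902))
whisk (array([0.45312904, 0.32964817]), np.float64(0.28954935639144574))
lid (array([0.42901536, 0.18857891]), np.float64(0.10783889129493285))
```

View pics/c1.png

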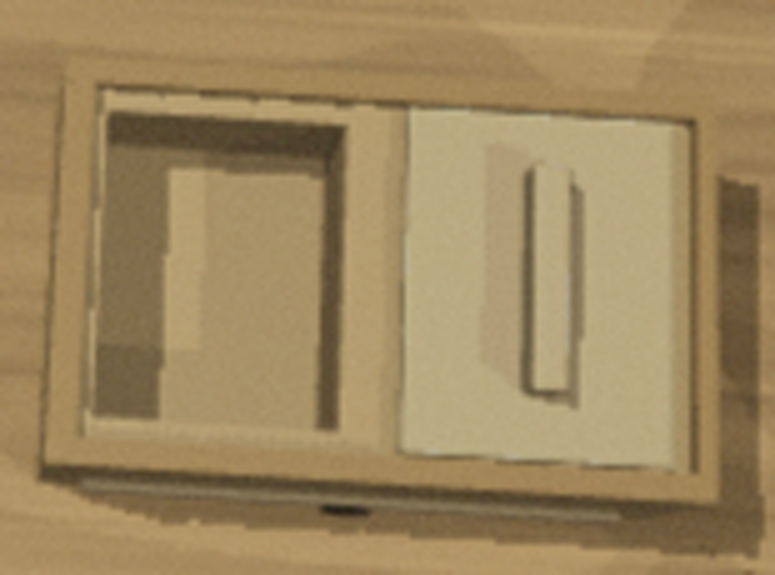

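Pictures agree with the networks: caddy at top (184,221), well at about (325,240), batten at (390,240) in the top view with the cover not quite at the fully open end. Chest yaw ≈ 0 at (0.523, -0.189). I'll grip the caddy along x and move over it first.

```bash
python3 -m creep '[[87,0.74,-0.98,0,0,0,-4.1],[87,0.74,-0.98,0,0,0,-4.1],[87,0.74,-0.98,0,0,0,-4.1],[87,0.74,-0.98,0,0,0,-4.1],[87,0.74,-0.98,0,0,0,-4.1],[87,0.74,-0.98,0,0,0,-4.1],[87,0.74,-0.98,0,0,0,-4.1],[87,0.74,-0.98,0,0,0,-4.1]]' 15
python3 -m creep '[[87,0.74,-0.98,0,0,0,-4.1],[87,0.74,-0.98,0,0,0,-4.1],[87,0.74,-0.98,0,0,0,-4.1],[87,0.74,-0.98,0,0,0,-4.1],[87,0.74,-0.98,0,0,0,-4.1],[87,0.74,-0.98,0,0,0,-4.1],[87,0.74,-0.98,0,0,0,-4.1],[87,0.74,-0.98,0,0,0,-4.1]]'
python3 -m creep '[[87,0.74,-0.98,0,0,0,-3.4],[87,0,0,0,0,0,0],[87,0,0,0,0,0,0]]'
```

```text
time_s: 1.97
tcp_pos: [0.3908, 0.4328, 0.2268]
eef_rot: [-180.0, 0.0, -54.0]
contact_force: [-0.4, 0.3, -0.2]
gripper_width: 0.087
gripper_force: 0.0
time_s: 2.63
tcp_pos: [0.5388, 0.2368, 0.2268]
eef_rot: [-180.0, 0.0, -86.8]
contact_force: [0.3, 0.8, -0.1]
gripper_width: 0.0867
gripper_force: 0.0
time_s: 2.88
tcp_pos: [0.5573, 0.2121, 0.2264]
eef_rot: [180.0, -0.0, -90.2]
contact_force: [0.3, 0.8, -0.5]
gripper_width: 0.0866
gripper_force: 0.0
```

```bash
python3 -m creep '[[87,-0.02,0.06,-0.9,0,0,0],[87,0,0,-0.9,0,0,0],[87,0,0,-0.9,0,0,0],[87,0,0,-0.9,0,0,0],[87,0,0,-0.8,0,0,0],[87,0,0,-0.6,0,0,0],[87,0,0,0,0,0,0],[87,0,0,0,0,0,0]]'
python3 - <<'E'
from h import *
o=[]
for n,c in (("scene",(345,290)),("top",(175,235))):
    p=capture(n); x,y=c; o.append(cv2.resize(p["frame"][y-40:y+40,x-50:x+50,::-1],None,fx=4,fy=4,interpolation=cv2.INTER_CUBIC))
cv2.imwrite("pics/g1.png",np.hstack(o))
E
```

```text
time_s: 3.55
tcp_pos: [0.5555, 0.2155, 0.1013]
eef_rot: [179.9, -0.1, -89.9]
contact_force: [1.3, -0.6, 0.2]
gripper_width: 0.087
gripper_force: 0.0
```

View pics/g1.png

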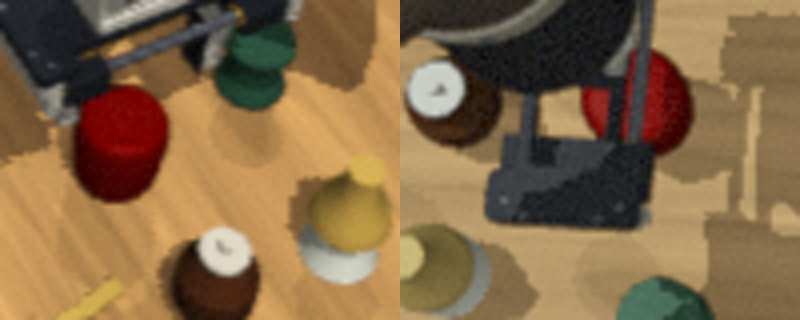

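The scene crop shows the fingertips at about (311,276) and (346,265), just above the caddy at (325,286); the jar, whisk and lid rest are clear. I'll check the projected tips against this.

```bash
python3 - <<'E'
from fit import *
s=r.get_state(); print(s["tcp_pos"],s["eef_rot"],s["contact_force"])
p=capture("scene"); t=s["tcp_pos"]
for dx in(-.065,-.044,.044,.065): print(dx,proj(p,t+[dx,0,0]))
q=capture("top")
for w in ([p],[q],[p,q]): print(fit([(c,outline_of(c,"caddy")[0]["region"]) for c in w],lambda v:pot(v[0],v[1],CAD),[.555,.22],[.01,.01]))
print(proj(p,[.557,.2137,.07]))
E
```

```text
[0.55657767 0.21596847 0.10283415] [-1.79914541e+02  4.34251451e-02 -8.99447713e+01] [ 1.37635432  0.04360268 -0.11157715]
-0.065 [348.67052064 262.38558633]
-0.044 [341.88791173 265.10571884]
0.044 [312.57020932 276.86344163]
0.065 [305.35220211 279.75818852]
(array([0.55833809, 0.216194  ]), np.float64(0.07352941176470584))
(array([0.55716399, 0.21301012]), np.float64(0.547736667002722))
(array([0.55801606, 0.21450751]), np.float64(0.6362283922477477))
[325.44742198 277.78714947]
```

```bash
python3 -m creep '[[87,0.03,-0.05,-0.6,0,0,0],[87,0,0,-0.6,0,0,0],[87,0,0,-0.6,0,0,0],[87,0,0,-0.6,0,0,0],[87,0,0,-0.4,0,0,0],[87,0,0,0,0,0,0],[87,0,0,0,0,0,0]]'
```

```text
time_s: 4.53
tcp_pos: [0.5568, 0.2137, 0.0315]
eef_rot: [180.0, -0.0, -90.0]
contact_force: [0.4, 0.3, 0.2]
gripper_width: 0.0872
gripper_force: 0.0
```

```bash
python3 -m creep '[[76,0,0,0,0,0,0],[68,0,0,0,0,0,0],[60,0,0,0,0,0,0],[55,0,0,0,0,0,0],[55,0,0,0,0,0,0],[55,0,0,0,0,0,0],[55,0,0,0,0,0,0],[55,0,0,0,0,0,0]]' 12
```

```text
time_s: 5.2
tcp_pos: [0.5571, 0.214, 0.0322]
eef_rot: [-180.0, 0.0, -90.0]
contact_force: [-1.3, 0.6, 5.9]
gripper_width: 0.0636
gripper_force: 12.0
```

```bash
python3 -m creep '[[55,0,0,0.2,0,0,0],[55,0,0,0.5,0,0,0],[55,0,0,0.9,0,0,0],[55,0,0,1,0,0,0],[55,0,0,1,0,0,0],[55,0,0,1,0,0,0],[55,0,0,1,0,0,0],[55,0,0,0.8,0,0,0]]'
python3 - <<'E'
from fit import *
s=r.get_state();print(s["tcp_pos"],s["gripper_width"],s["contact_force"])
p=capture("scene"); m=outline_of(p,"caddy")[0]["region"]
x,y=s["tcp_pos"][:2]
print(fit([(p,m)],lambda v:pot(x,v[0],CAD)+[0,0,v[1]],[y,.16],[.01,.01]))
u,v=proj(p,[x,y,.2]).astype(int); cv2.imwrite("pics/l1.png",cv2.resize(p["frame"][max(v-50,0):v+70,u-75:u+75,::-1],None,fx=4,fy=4,interpolation=cv2.INTER_CUBIC))
E
```

```text
time_s: 5.87
tcp_pos: [0.5569, 0.2138, 0.1937]
eef_rot: [-179.9, 0.0, -90.0]
contact_force: [0.7, 0.1, -0.9]
gripper_width: 0.0637
gripper_force: 12.0
[0.55692222 0.21382147 0.19365639] 0.06365486117317015 [ 0.68859789  0.08463947 -0.85021179]
(array([0.2132791, 0.1583547]), np.float64(0.3722260748959778))
```

View pics/l1.png

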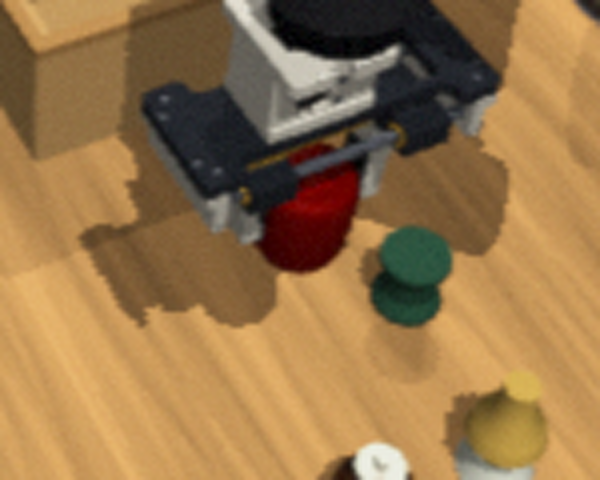

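The caddy hangs upright between the pads with its base at about z = 0.16, above the chest rails.

```bash
python3 -m creep '[[55,-0.05,-0.5,0,0,0,0],[55,-0.1,-0.94,0,0,0,0],[55,-0.1,-0.95,0,0,0,0],[55,-0.1,-0.95,0,0,0,0],[55,-0.1,-0.95,0,0,0,0],[55,-0.1,-0.95,0,0,0,0],[55,-0.1,-0.95,0,0,0,0],[55,-0.1,-0.95,0,0,0,0]]'
python3 -m creep '[[55,-0.1,-0.95,0,0,0,0],[55,-0.1,-0.95,0,0,0,0],[55,-0.1,-0.95,0,0,0,0],[55,-0.1,-0.95,0,0,0,0],[55,-0.1,-0.9,0,0,0,0],[55,-0.11,-0.9,0,0,0,0],[55,0,-0.5,0,0,0,0],[55,0,0,0,0,0,0]]'
python3 - <<'E'
from fit import *
s=r.get_state();print(s["tcp_pos"],s["gripper_width"])
p=capture("top"); cv2.imwrite("pics/w1.png",cv2.resize(p["frame"][150:300,270:440,::-1],None,fx=3.5,fy=3.5,interpolation=cv2.INTER_CUBIC))
q=capture("scene"); cv2.imwrite("pics/w2.png",cv2.resize(q["frame"][110:250,200:340,::-1],None,fx=4,fy=4,interpolation=cv2.INTER_CUBIC))
print(onz(p,(390.4,240),.146))
E
```

```text
time_s: 6.63
tcp_pos: [0.5367, 0.0335, 0.1902]
eef_rot: [179.9, -0.0, -90.0]
contact_force: [0.5, 0.6, -1.0]
gripper_width: 0.0637
gripper_force: 12.0
time_s: 7.3
tcp_pos: [0.5216, -0.1194, 0.1904]
eef_rot: [179.9, -0.0, -90.2]
contact_force: [0.2, -0.2, -1.8]
gripper_width: 0.0636
gripper_force: 12.0
[ 0.52160271 -0.11936474  0.1904329 ] 0.0635969897018447
[ 0.52209951 -0.25812521  0.146     ]
```

View pics/w2.png

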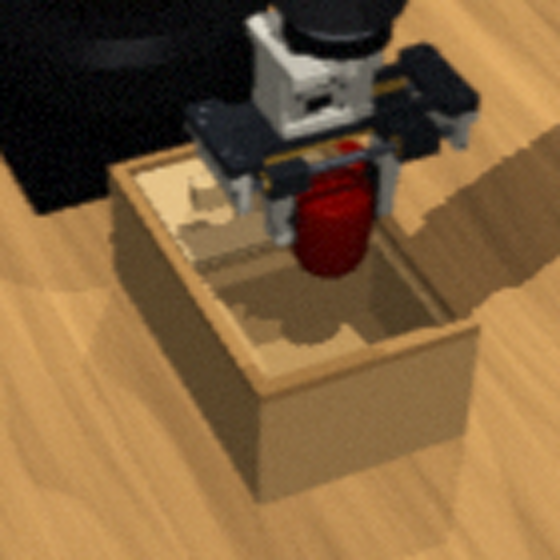

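The caddy hangs over the open well, fingers inside the x walls, batten well clear. Lowering.

```bash
python3 -m creep '[[55,0.05,0.1,-0.4,0,0,0],[55,0,0,-0.7,0,0,0],[55,0,0,-0.8,0,0,0],[55,0,0,-0.8,0,0,0],[55,0,0,-0.7,0,0,0],[55,0,0,-0.5,0,0,0],[55,0,0,-0.3,0,0,0],[55,0,0,0,0,0,0]]'
python3 -m creep '[[55,0,0,0,0,0,0],[55,0,0,0,0,0,0]]'
```

```text
time_s: 8.07
tcp_pos: [0.5229, -0.1139, 0.0844]
eef_rot: [179.8, -0.0, -90.0]
contact_force: [-0.3, 0.1, -1.2]
gripper_width: 0.0638
gripper_force: 12.0
time_s: 8.23
tcp_pos: [0.5247, -0.1143, 0.0872]
eef_rot: [-179.9, -0.0, -90.0]
contact_force: [0.1, -0.2, -1.3]
gripper_width: 0.0635
gripper_force: 12.0
```

```bash
python3 -m creep '[[55,-0.04,-0.08,-0.2,0,0,0],[55,0,0,-0.2,0,0,0],[55,0,0,-0.1,0,0,0],[55,0,0,0,0,0,0],[55,0,0,0,0,0,0]]'
python3 -m creep '[[55,0,0,-0.05,0,0,0],[55,0,0,-0.05,0,0,0],[55,0,0,0,0,0,0]]'
```

```text
time_s: 8.65
tcp_pos: [0.523, -0.1168, 0.0739]
eef_rot: [180.0, -0.0, -90.0]
contact_force: [-0.7, 0.5, -1.2]
gripper_width: 0.064
gripper_force: 12.0
time_s: 8.9
tcp_pos: [0.523, -0.1167, 0.0714]
eef_rot: [180.0, 0.0, -90.0]
contact_force: [0.6, 0.4, -1.2]
gripper_width: 0.0639
gripper_force: 12.0
```

```bash
python3 -m creep '[[55,0,0,-0.05,0,0,0],[55,0,0,-0.03,0,0,0],[55,0,0,0,0,0,0],[55,0,0,0,0,0,0]]'
python3 -m creep '[[55,0,0,-0.03,0,0,0],[55,0,0,-0.03,0,0,0],[55,0,0,0,0,0,0],[55,0,0,0,0,0,0]]'
```

```text
time_s: 9.23
tcp_pos: [0.5231, -0.1167, 0.0695]
eef_rot: [180.0, -0.0, -90.0]
contact_force: [-0.6, -0.0, -1.7]
gripper_width: 0.0636
gripper_force: 12.0
time_s: 9.57
tcp_pos: [0.5231, -0.1167, 0.068]
eef_rot: [180.0, 0.0, -90.0]
contact_force: [0.7, -0.7, -1.0]
gripper_width: 0.0636
gripper_force: 12.0
```

```bash
python3 -m creep '[[55,0,0,-0.03,0,0,0],[55,0,0,0,0,0,0],[55,0,0,0,0,0,0]]'
python3 -m creep '[[55,0,0,-0.03,0,0,0],[55,0,0,0,0,0,0],[55,0,0,0,0,0,0]]'
python3 - <<'E'
from h import *
print(r.get_state()["contact_force"])
E
```

```text
time_s: 9.82
tcp_pos: [0.5231, -0.1167, 0.0673]
eef_rot: [180.0, 0.0, -90.0]
contact_force: [-0.6, 0.2, -1.5]
gripper_width: 0.0635
gripper_force: 12.0
time_s: 10.07
tcp_pos: [0.5231, -0.1167, 0.0672]
eef_rot: [-180.0, -0.0, -90.0]
contact_force: [-2.6, 0.4, 6.1]
gripper_width: 0.0636
gripper_force: 12.0
[-2.61227227  0.41085825  6.11789473]
```

Contact felt (+7 N on the floor). Release gently, staying within the well's width, then rise.

```bash
python3 -m creep '[[64,0,0,0,0,0,0],[67,0,0,0,0,0,0],[70,0,0,0,0,0,0],[74,0,0,0,0,0,0],[78,0,0,0,0,0,0],[78,0,0,0,0,0,0],[78,0,0,0,0,0,0]]'
python3 -m creep '[[78,0,0,0.2,0,0,0],[78,0,0,0.4,0,0,0],[78,0,0,0.7,0,0,0],[78,0,0,0.9,0,0,0],[78,0,0,1,0,0,0],[78,0,0,1,0,0,0],[78,0,0,0.8,0,0,0],[78,0,0,0,0,0,0]]'
```

```text
time_s: 10.65
tcp_pos: [0.523, -0.1167, 0.0665]
eef_rot: [180.0, -0.0, -90.0]
contact_force: [-0.3, 0.0, -0.5]
gripper_width: 0.0778
gripper_force: 0.0
time_s: 11.32
tcp_pos: [0.5256, -0.1169, 0.1973]
eef_rot: [-179.5, -0.0, -90.0]
contact_force: [1.0, -0.4, -0.6]
gripper_width: 0.0783
gripper_force: 0.0
```

```bash
python3 -m creep '[[60,0,-0.3,0,0,0,-6.9],[60,0,-0.45,0,0,0,-6.9],[60,0,-0.45,0,0,0,-6.9],[60,0,-0.45,0,0,0,-6.9],[60,0,-0.45,0,0,0,-6.9],[60,0,-0.45,0,0,0,-6.9],[60,0,-0.45,0,0,0,-6.9],[60,0,-0.45,0,0,0,-6.9]]'
python3 -m creep '[[60,0,-0.45,0,0,0,-6.9],[60,0,-0.45,0,0,0,-6.9],[60,0,-0.45,0,0,0,-6.9],[60,0,-0.45,0,0,0,-6.9],[60,0,-0.4,0,0,0,-7.1],[60,0,0,0,0,0,0],[60,0,0,0,0,0,0]]'
python3 - <<'E'
from fit import *
s=r.get_state();print(s["tcp_pos"],s["eef_rot"])
p=capture("scene"); q=capture("top")
for c in (p,q):
    for d in outline_of(c,"caddy")[:1]: print(d["conf"],d["bbox"],"pred",np.r_[proj(c,pot(.523,-.117,CAD)+[0,0,.035]).min(0),proj(c,pot(.523,-.117,CAD)+[0,0,.035]).max(0)])
a=cv2.resize(p["frame"][125:245,210:330,::-1],(400,400),interpolation=cv2.INTER_CUBIC); b=cv2.resize(q["frame"][185:305,285:405,::-1],(400,400),interpolation=cv2.INTER_CUBIC)
cv2.imwrite("pics/r1.png",np.hstack([a,b]))
E
```

```text
time_s: 11.98
tcp_pos: [0.523, -0.2035, 0.1922]
eef_rot: [-180.0, 0.0, -145.6]
contact_force: [-0.2, -1.2, -0.3]
gripper_width: 0.06
gripper_force: 0.0
time_s: 12.57
tcp_pos: [0.5229, -0.2582, 0.1919]
eef_rot: [180.0, 0.0, -179.8]
contact_force: [0.6, -0.1, -0.4]
gripper_width: 0.0599
gripper_force: 0.0
[ 0.52291206 -0.25823492  0.19189101] [ 1.79999501e+02  9.73159024e-03 -1.79815848e+02]
0.74 [271.4, 183.9, 291.9, 201.8] pred [270.55317927 182.38907781 291.25015988 208.63487458]
```

View pics/r1.png

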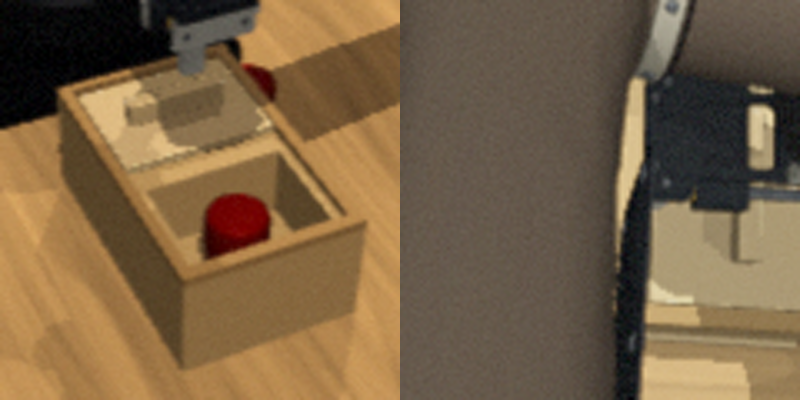

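The left crop shows the caddy upright in the middle of the well, with the predicted outline matching. The gripper is over the batten; go down and grip it.

```bash
python3 -m creep '[[60,0,0,-0.4,0,0,0],[60,0,0,-0.7,0,0,0],[60,0,0,-0.7,0,0,0],[60,0,0,-0.4,0,0,0],[60,0,0,-0.3,0,0,0],[60,0,0,0,0,0,0],[60,0,0,0,0,0,0]]'
python3 -m creep '[[45,0,0,0,0,0,0],[30,0,0,0,0,0,0],[18,0,0,0,0,0,0],[10,0,0,0,0,0,0],[10,0,0,0,0,0,0],[10,0,0,0,0,0,0],[10,0,0,0,0,0,0],[10,0,0,0,0,0,0]]' 25
```

```text
time_s: 13.35
tcp_pos: [0.5232, -0.2579, 0.129]
eef_rot: [-180.0, -0.0, -179.9]
contact_force: [0.4, -0.0, 1.3]
gripper_width: 0.0601
gripper_force: 0.0
time_s: 14.02
tcp_pos: [0.5231, -0.2578, 0.1292]
eef_rot: [180.0, 0.0, -179.9]
contact_force: [-0.6, 0.9, 1.1]
gripper_width: 0.0156
gripper_force: 25.0
```

```bash
python3 -m creep '[[10,0,0.2,0,0,0,0],[10,0,0.4,0,0,0,0],[10,0,0.4,0,0,0,0],[10,0,0.4,0,0,0,0],[10,0,0.4,0,0,0,0],[10,0,0.4,0,0,0,0],[10,0,0.4,0,0,0,0],[10,0,0.4,0,0,0,0]]'
python3 -m creep '[[10,0,0.4,0,0,0,0],[10,0,0.4,0,0,0,0],[10,0,0.4,0,0,0,0],[10,0,0.4,0,0,0,0],[10,0,0.3,0,0,0,0],[10,0,0.2,0,0,0,0],[10,0,0,0,0,0,0],[10,0,0,0,0,0,0]]'
```

```text
time_s: 14.68
tcp_pos: [0.5232, -0.1817, 0.1291]
eef_rot: [-180.0, 0.0, -179.9]
contact_force: [1.0, -1.6, 0.7]
gripper_width: 0.016
gripper_force: 25.0
time_s: 15.35
tcp_pos: [0.5232, -0.1298, 0.1291]
eef_rot: [180.0, 0.0, -179.9]
contact_force: [0.7, 1.3, 1.5]
gripper_width: 0.0159
gripper_force: 25.0
```

```bash
python3 -m creep '[[10,0,0.1,0,0,0,0],[10,0,0.1,0,0,0,0],[10,0,0.1,0,0,0,0],[10,0,0.08,0,0,0,0],[10,0,0,0,0,0,0]]'
python3 -m creep '[[10,0,0.04,0,0,0,0],[10,0,0.04,0,0,0,0],[10,0,0,0,0,0,0],[10,0,0,0,0,0,0]]'
```

```text
time_s: 15.77
tcp_pos: [0.5232, -0.1207, 0.1291]
eef_rot: [180.0, 0.0, -179.9]
contact_force: [0.9, 0.6, 1.6]
gripper_width: 0.0157
gripper_force: 25.0
time_s: 16.1
tcp_pos: [0.5232, -0.1188, 0.1291]
eef_rot: [180.0, 0.0, -179.9]
contact_force: [2.7, 0.0, 2.3]
gripper_width: 0.0163
gripper_force: 25.0
```

```bash
python3 -m creep '[[10,0,0.04,0,0,0,0],[10,0,0.04,0,0,0,0],[10,0,0,0,0,0,0],[10,0,0,0,0,0,0]]'
python3 -m creep '[[10,0,0.04,0,0,0,0],[10,0,0.04,0,0,0,0],[10,0,0,0,0,0,0],[10,0,0,0,0,0,0]]'
```

```text
time_s: 16.43
tcp_pos: [0.5232, -0.1168, 0.1291]
eef_rot: [180.0, 0.0, -179.9]
contact_force: [2.5, 0.2, 1.2]
gripper_width: 0.0158
gripper_force: 25.0
time_s: 16.77
tcp_pos: [0.5232, -0.1152, 0.1291]
eef_rot: [-180.0, 0.0, -179.9]
contact_force: [2.7, -4.7, 1.7]
gripper_width: 0.016
gripper_force: 25.0
```

```bash
python3 -m creep '[[10,0,0.04,0,0,0,0],[10,0,0.03,0,0,0,0],[10,0,0,0,0,0,0],[10,0,0,0,0,0,0]]'
```

```text
time_s: 17.1
tcp_pos: [0.5232, -0.115, 0.1291]
eef_rot: [-179.9, -0.0, -179.9]
contact_force: [4.5, -14.1, -1.5]
gripper_width: 0.016
gripper_force: 25.0
```

Firm stop reached. Open and rise.

```bash
python3 -m creep '[[20,0,0,0,0,0,0],[30,0,0,0,0,0,0],[45,0,0,0,0,0,0],[55,0,0,0,0,0,0],[55,0,0,0,0,0,0],[55,0,0,0,0,0,0]]'
python3 -m creep '[[55,0,0,0.3,0,0,0],[55,0,0,0.8,0,0,0],[55,0,0,1,0,0,0],[55,0,0,1,0,0,0],[55,0,0,1,0,0,0],[55,0,0,1,0,0,0],[55,0,0,0.5,0,0,0],[55,0,0,0,0,0,0]]'
python3 -m creep '[[55,-0.2,0.9,0,0,0,0],[55,-0.2,0.9,0,0,0,0],[55,-0.2,0.9,0,0,0,0],[55,-0.2,0.9,0,0,0,0],[55,-0.2,0.9,0,0,0,0],[55,-0.2,0.9,0,0,0,0],[55,0,0.5,0,0,0,0],[55,0,0,0,0,0,0]]'
python3 - <<'E'
from h import *
p=capture("scene"); cv2.imwrite("pics/e1.png",p["frame"][:,:,::-1])
q=capture("top"); cv2.imwrite("pics/e2.png",cv2.resize(q["frame"][170:310,240:440,::-1],None,fx=4,fy=4,interpolation=cv2.INTER_CUBIC))
E
```

```text
time_s: 17.6
tcp_pos: [0.5228, -0.1129, 0.1289]
eef_rot: [180.0, -0.0, -179.9]
contact_force: [0.4, -0.3, 0.5]
gripper_width: 0.048
gripper_force: 0.0
time_s: 18.27
tcp_pos: [0.5246, -0.1133, 0.2733]
eef_rot: [-180.0, 0.4, -179.9]
contact_force: [0.6, -0.4, 0.3]
gripper_width: 0.055
gripper_force: 0.0
time_s: 18.93
tcp_pos: [0.4929, 0.0361, 0.269]
eef_rot: [180.0, -0.0, -179.8]
contact_force: [-0.6, 0.1, -0.5]
gripper_width: 0.0551
gripper_force: 0.0
```

View pics/e1.png

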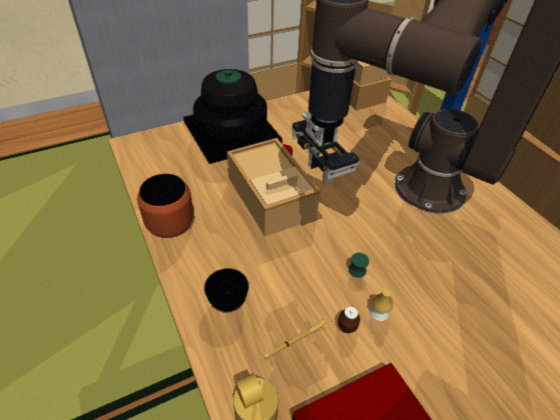

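View pics/e2.png

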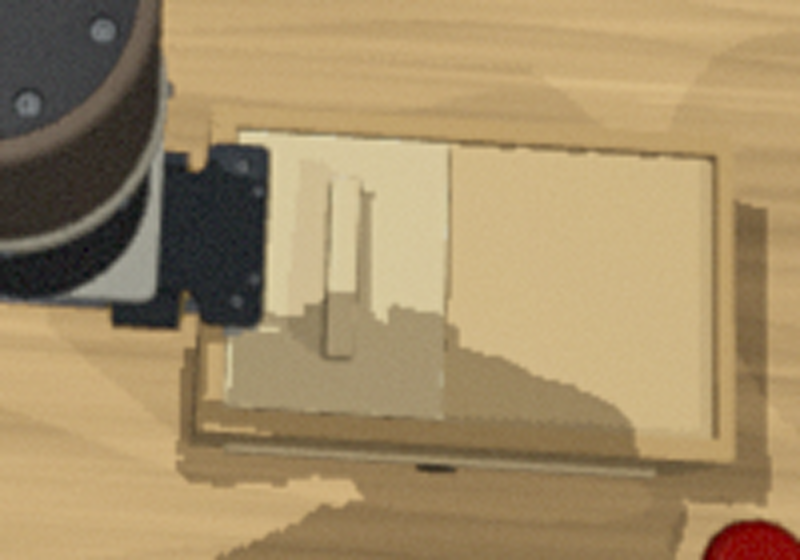

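Cover lies over the well, edge at its end board; utensils unmoved. A numeric check of the batten's position and cover edge before handing in.

```bash
python3 -m creep '[[55,-0.5,0.9,0,0,0,0],[55,-0.5,0.9,0,0,0,0],[55,-0.5,0.9,0,0,0,0],[55,-0.5,0.9,0,0,0,0],[55,-0.2,0.5,0,0,0,0],[55,0,0,0,0,0,0]]'
python3 - <<'E'
from fit import *
q=capture("top"); print("batten",onz(q,(240+344/4,170+266/4),.146))
for n in("scene","top"):
    p=capture(n)
    d=outline_of(p,"chest")[0]; print(fit([(p,d["region"])],lambda v:box(v[0],v[1],v[2],.184,.295,0,.121),[.523,-.19,0],[.02,.02,3]))
    d=outline_of(p,"cover")
    if d: print(d[0]["conf"],d[0]["bbox"],"pred shut",[np.r_[proj(p,np.vstack([box(.523,y,-.2,.156,.12,.112,.121),box(.523,y,-.2,.1,.016,.121,.146)])).min(0),proj(p,np.vstack([box(.523,y,-.2,.156,.12,.112,.121)])).max(0)].round(1) for y in(-.117,-.122)])
f=p["frame"][190:300,275:385,::-1]; cv2.imwrite("pics/f.png",cv2.resize(f,None,fx=5,fy=5,interpolation=cv2.INTER_CUBIC))
E
```

```text
time_s: 19.53
tcp_pos: [0.4376, 0.1377, 0.2691]
eef_rot: [180.0, 0.0, -179.9]
contact_force: [0.0, -0.4, 1.6]
gripper_width: 0.0553
gripper_force: 0.0
batten [ 0.52151827 -0.11788815  0.146     ]
(array([ 0.52474675, -0.18814743, -0.26693421]), np.float64(0.023960910827826032))
0.91 [247.5, 165.4, 311.3, 203.8] pred shut [array([250. , 165.3, 313.1, 205.7]), array([249.3, 164.4, 312.3, 204.6])]
(array([ 0.52166217, -0.18908966,  0.00078672]), np.float64(0.016792408219413635))
0.91 [296.6, 200.4, 352.6, 273.2] pred shut [array([295.6, 202.1, 352.3, 274.8]), array([297.8, 202.2, 354.6, 274.9])]
```

View pics/f.png

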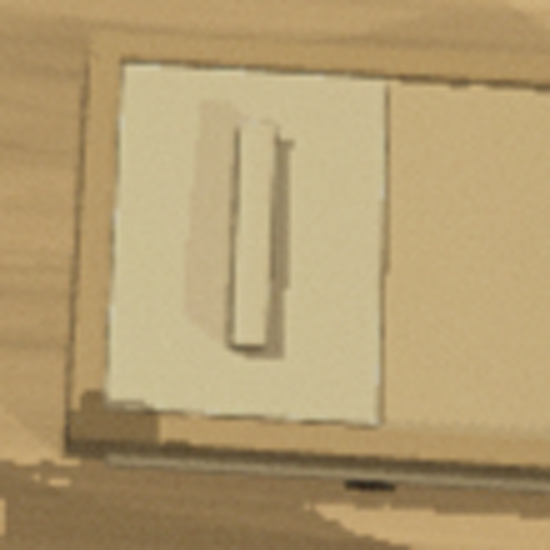

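The cover's edge, at about x = 110 to 122 in the crop, meets the end board with no gap. The measured position agrees with fully shut.

```bash
python3 -c "
from plant import close_job; print(close_job())"
```

```text
the job is handed in; nothing more can be done
None
```

The caddy stands upright on the floor of the well, the cover is shut against its stop, the other utensils were left where they were, and the job is handed in at about 20 s on the robot's clock (no verdict was returned).

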